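# Put the press tooling back in its drawer inserts

## Task

The pressing job is done: put the four steel press tools back in the drawer tray, each fully down in the insert whose cut-out is made for it - the slotted disc, the sleeve (over its stud), the V-block (groove up) and the punch, which still stands in the bore of the press fixture and has to be drawn straight up out of it and stood upright in its insert. They are ground parts, so set them down and do not drop them, and leave the finished lever lying among them where it is.

Things in the scene. Friction and masses are not known exactly. Their poses are not given: they have to be found in the camera images.
- support_disc: slotted support disc of the hand press, bare steel: round plate 64 mm in diameter, 25 mm thick, 0.5 kg, lying flat, with four through slots (8 to 16 mm wide, 18 mm deep) in the rim at its +x, +y, -x and -y, plain rim between them at the diagonals. Origin: centre of the underside; z up.
- sleeve: support sleeve, bare steel: plain tube standing on end, outside 50 mm, bore 34 mm, height 40 mm, about 0.33 kg. Origin: centre of the underside; z up.
- v_block: V-block, bare steel: 60 mm long (its x) x 40 mm wide (its y) x 40 mm high, about 0.55 kg, with a 32 mm wide, 16 mm deep V groove along x in the top; the two long side faces (40 mm apart, across y) are flat. Origin: centre of the underside; z up.
- punch: press punch, bare steel, upright: shank 30 mm in diameter and 65 mm long, above it a round grooved head 40 mm in diameter and 28 mm high (total height 93 mm), about 0.6 kg. At the start it stands in the fixture's bore, only the head showing above the block. Origin: centre of the shank's lower end; z up (the head spans 65 to 93 mm above the origin).
- fixture: press fixture, fixed to the bench: dark foot plate 110 (x) x 90 (y) x 12 mm with screws, on it a grey block 70 x 70 mm, top 80 mm above the bench, with a vertical bore of 33 mm, 68 mm deep, and a brass bush round it. The punch's head rests on the block's top, its shank reaches 65 mm down the bore, so it comes out only straight up. Origin: centre of the plate's underside.
- nest_disc: insert for the slotted disc: one plain round cut-out, 78 mm in diameter, the largest. Black plate 125 x 125 x 15 mm, fixed, one of 4 (150 mm apart, places vary) in a grey tray with its rim 22 mm above the bench. Origin: centre of the underside, 4 mm above the bench; x, y along its edges. Cut-out 6 mm deep, its blue floor 9 mm above the origin.
- nest_sleeve: insert for the sleeve: round cut-out of 64 mm with a black stud in its middle (18 mm wide, as high as the rim) that enters its bore. Black plate 125 x 125 x 15 mm, fixed, one of 4 (150 mm apart, places vary) in a grey tray with its rim 22 mm above the bench. Origin: centre of the underside, 4 mm above the bench; x, y along its edges. Cut-out 6 mm deep, its blue floor 9 mm above the origin.
- nest_vblock: insert for the V-block: one rectangular cut-out, 74 mm along its x and 54 mm along its y. Black plate 125 x 125 x 15 mm, fixed, one of 4 (150 mm apart, places vary) in a grey tray with its rim 22 mm above the bench. Origin: centre of the underside, 4 mm above the bench; x, y along its edges. Cut-out 6 mm deep, its blue floor 9 mm above the origin.
- nest_punch: insert for the punch (stands on its shank): one plain round cut-out, 44 mm in diameter, the smallest. Black plate 125 x 125 x 15 mm, fixed, one of 4 (150 mm apart, places vary) in a grey tray with its rim 22 mm above the bench. Origin: centre of the underside, 4 mm above the bench; x, y along its edges. Cut-out 6 mm deep, its blue floor 9 mm above the origin.
- lever: the finished lever: a small light-metal link 50 x 22 x 12 mm with a brass bush in one end, lying flat among the tools, loose, about 0.04 kg. It is not part of the job. Origin: centre of the underside.
Things that resemble listed ones, but are neither listed nor needed, are in the scene too. What is shaped like the support_disc but brown, red or turquoise is not meant.

How it is judged:
At the end, for the whole second after the job is handed in: Each tool rests in its own insert: underside within 3 mm of the blue floor's height, within 12 mm of the cut-out's centre, upright within 0.08 rad, released, at rest. Disc: large round; sleeve: over the stud; V-block: rectangle; punch: small round (horizontal distance between support_disc and nest_disc below 0.012 m and z of support_disc in the frame of nest_disc between 0.006 and 0.012 m and angle between each of support_disc, sleeve, v_block, punch's own z axis and vertical below 0.08 rad and linear speed of each of support_disc, sleeve, v_block, punch below 0.02 m/s and contact force between each of support_disc, sleeve, v_block, punch and the fingers below 0.1 N and horizontal distance between sleeve and nest_sleeve below 0.012 m and z of sleeve in the frame of nest_sleeve between 0.006 and 0.012 m and horizontal distance between v_block and nest_vblock below 0.012 m and z of v_block in the frame of nest_vblock between 0.006 and 0.012 m and horizontal distance between punch and nest_punch below 0.012 m and z of punch in the frame of nest_punch between 0.006 and 0.012 m); the robot touches nothing.
It fails at once if the slotted disc is dropped: out of the fingers it moves faster than 0.7 m/s (a fall of more than about 25 mm) (contact force between support_disc and the fingers below 0.05 N and linear speed of support_disc above 0.7 m/s).
It fails at once if the sleeve is dropped: out of the fingers it moves faster than 0.7 m/s (a fall of more than about 25 mm) (contact force between sleeve and the fingers below 0.05 N and linear speed of sleeve above 0.7 m/s).
It fails at once if the V-block is dropped: out of the fingers it moves faster than 0.7 m/s (a fall of more than about 25 mm) (contact force between v_block and the fingers below 0.05 N and linear speed of v_block above 0.7 m/s).
It fails at once if the punch is dropped: out of the fingers it moves faster than 0.7 m/s (a fall of more than about 25 mm) (contact force between punch and the fingers below 0.05 N and linear speed of punch above 0.7 m/s).
It fails at once if the finished lever is shifted by more than 40 mm (distance of lever from where it was at the start of the episode above 0.04 m).
It also fails if it takes over 133 s, if anything falls off the work surface, if the arm or the gripper's body presses on something with over 40 N, if the wrist force passes 120 N, or if a joint passes its speed limit or range.

## Robot

A 6-joint arm with a two-finger parallel gripper is mounted at the origin on the work surface. World frame = base frame: x ahead of the robot, y to its left, z up, the work surface at z = 0. Lengths are in m, angles in rad, forces in N, time in s.
With the tool pointing down it reaches from about 0.35 to 0.875 m from the base axis. Payload 4.2 kg.
Tool frame: the origin (TCP) lies on the centre line of the jaws, within the pads' length; the fingertips stand 17 mm ahead of it and the grasp point (between the pads) lies 2 mm behind it; z points along the fingers, y is the line along which they close (so a half turn about z gives the same grasp; the last joint's range is limited). The gripper opens to 85 mm and grips with 20 to 120 N. Pads are 22 mm wide; open, the fingers measure 114 mm over their backs; the gripper's body (76 mm by 85 mm) begins 54 mm behind the grasp point. The pads swing forward as they close: fully open they stand 13 mm farther back than shut.
Start: joints at [1.545, 0.385, 0.008, 0, -1.194, -0.259], TCP at [0.176, 0.6, 0.248] pointing down, gripper open.
Joint ranges: [-3.14, 3.14], [-1.21, 2.06], [-1.07, 1.41], [-3.16, 2.05], [-2.99, -0.16], [-3.1, 3.1]. Speed limits (rad/s): [2.79, 2.79, 3.14, 3.14, 3.14, 3.14].

## Interface

Orientations are given as a rotation vector (axis times angle).
In Python, from rig import r gives the robot as it stands. The module is installed in compiled form; this text tells all that it offers.
- The arm moves only by the shell command python3 -m creep 'ROWS' [FORCE]. ROWS is JSON, a list of rows, each an object of numbers: "grip": the opening, from 0 (shut) to 1 (fully open); "dx", "dy", "dz": the shift along the tool's x, y, z in mm; "wx", "wy", "wz": the turn, a rotation vector about the tool's x, y, z in rad. A call has 1 to 12 rows; each row is the pose to reach, as a shift and turn from the pose commanded when the call began, along the tool's axes at that moment; what a row does not reach only later rows make up. A row lasts 1/8 s, in which the tool goes at most 62.5 mm and 10.7 degrees, less where a joint would pass 70% of its speed; a pose out of reach is approached as far as the arm can. A call with a gripper value outside its range is refused whole. The fingers move at their own pace and stop on an object; FORCE is the grip in N (left out, the last holds). Time passes only in rows, so rows that repeat a pose let the fingers close. It gives the time, the measured TCP pose, the force, the opening and the grip force at its end, in the units of the state.
- r.sense(): the state, without advancing time (a new reading comes with each control period).
- r.read_camera(name): name is "scene" or "top" or "wrist"; returns a dict with "pixels" (400x640x3 uint8, blue, green, red), "fx", "fy", "cx", "cy" (pixels), "extrinsics" (4x4, takes a point from camera to world coordinates). Camera axes: x right, y down, z forward; pixel columns grow to the right and rows downward; lengths in m; the calibration is good to about 2 mm. A picture is of the moment at which its call begins. There is no depth.
- r.close_job(): hands the job in; it is judged then, once.
The state is a dict: "t": time; "joint_positions": joint angles; "dq": joint speeds; "joint_efforts": joint torques, N m; "tcp_pos": TCP position; "eef_rot": TCP orientation; "wrist_force": force on the tool from outside, world axes, zero at the start; "ft_torque": the same for the moment, N m; "grip_width": finger opening in m; "grasp_force": force on a finger pad.
Only numpy, scipy, OpenCV 4.12 (cv2) and the standard library are available. Lean on these libraries where they do the work, as an engineer would, in place of code of your own. Each camera call takes 0.05 s, during which the arm holds its last target. There are 200 camera calls.

## Working session

There is one attempt and no reset: what is moved stays moved. The work goes in short steps, Python scripts to look and compute and a shell command to move; the robot and the scene stay as the last step left them, time stands still between calls to the robot, and variables do not carry over. Pictures are saved under pics/ and viewed, at most 15 in all, crops included, and the job is handed in when it is done.

```bash
mkdir -p pics; cat > h.py <<'E'
import numpy as np, cv2
from rig import r
from scipy.spatial.transform import Rotation as R
def snap(name,fn):
    c=r.read_camera(name); cv2.imwrite('pics/'+fn+'.png',c['pixels'])
    np.savez('pics/'+fn+'.npz',E=c['extrinsics'],k=[c['fx'],c['fy'],c['cx'],c['cy']]); return c
def ray(fn,u,v,z):
    d=np.load('pics/'+fn+'.npz');E=d['E'];fx,fy,cx,cy=d['k']
    w=E[:3,:3]@np.array([(u-cx)/fx,(v-cy)/fy,1]);o=E[:3,3]
    return o+w*(z-o[2])/w[2]
def proj(fn,p):
    d=np.load('pics/'+fn+'.npz');E=d['E'];fx,fy,cx,cy=d['k']
    q=E[:3,:3].T@(np.array(p)-E[:3,3]);return np.round([cx+fx*q[0]/q[2],cy+fy*q[1]/q[2]],1)
def go(x,y,z,yaw=None):
    """tool shift mm to reach world x,y,z; yaw = desired world angle of tool y line"""
    s=r.sense();M=R.from_rotvec(s['eef_rot']).as_matrix()
    d=M.T@(np.array([x,y,z])-s['tcp_pos'])*1000
    cur=np.arctan2(M[1,1],M[0,1])
    out='d=%s yaw_now=%.3f tcp=%s tilt=%.3f j6=%.2f'%(np.round(d,1),cur,np.round(s['tcp_pos'],4),np.arccos(-M[2,2]),s['joint_positions'][5])
    if yaw is not None:
        w=(yaw-cur+np.pi/2)%np.pi-np.pi/2; out+=' wz=%.3f'%(-w)
    print(out,'t=%.2f'%s['t'],'g=%.4f F=%.1f'%(s['grip_width'],s['grasp_force']),np.round(s['wrist_force'],1))
E
python3 - <<'E'
from h import *
for n in('scene','top'):
    c=snap(n,n); print(n,np.round(c['extrinsics'],3).tolist(),c['fx'],c['cx'],c['cy'])
a=cv2.imread('pics/top.png');cv2.imwrite('pics/topb.png',cv2.resize(a,(800,500),interpolation=cv2.INTER_CUBIC))
go(.2,.6,.25,0)
E
```

```text
scene [[0.453, 0.458, -0.765, 1.223], [0.892, -0.229, 0.39, -0.429], [0.004, -0.859, -0.513, 0.556], [0.0, 0.0, 0.0, 1.0]] 441.07840020087326 320.28374804117936 210.36978586678146
top [[0.011, -0.996, 0.093, 0.387], [-1.0, -0.012, -0.008, -0.057], [0.01, -0.093, -0.996, 1.276], [0.0, 0.0, 0.0, 1.0]] 438.7143141613098 316.552442657742 196.2405146302471
d=[23.4 -7.5 -2.7] yaw_now=-1.856 tcp=[0.1754 0.5994 0.2473] tilt=0.002 j6=-0.26 wz=1.286 t=0.10 g=0.0853 F=0.0 [-0.1  0.7 -0.1]
```

View pics/topb.png

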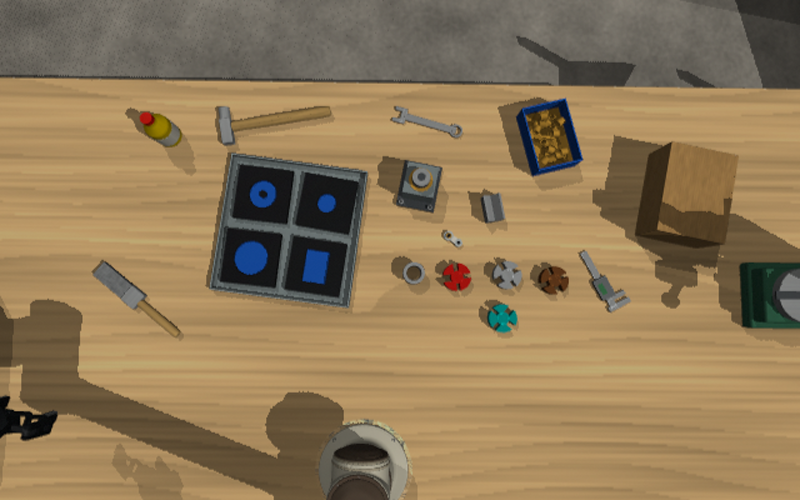

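View pics/scene.png

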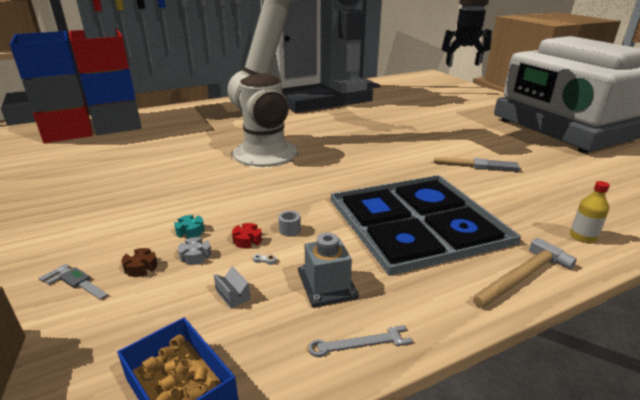

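The top view (800x500) shows these candidates:
- **Discs:** grey (507,274), red (457,276), brown (553,280) and turquoise (502,318). I choose the grey one.
- **Other tools:** sleeve (414,271), V-block (493,207), punch in the fixture (422,178).
- **Not to be moved:** lever (453,238).
- **Inserts:** sleeve (263,194), punch (327,204), disc (251,258), V-block (315,266).

I'll check with one enlarged crop.

```bash
python3 - <<'E'
from h import *
a=cv2.imread('pics/top.png');cv2.imwrite('pics/c1.png',cv2.resize(a[120:270,300:480],None,fx=4,fy=4,interpolation=cv2.INTER_CUBIC))
# blue floors centroids
h=cv2.cvtColor(a,cv2.COLOR_BGR2HSV);m=cv2.inRange(h,(100,150,60),(125,255,255));m[:,:170]=0;m[:,300:]=0
cs,_=cv2.findContours(m,cv2.RETR_EXTERNAL,cv2.CHAIN_APPROX_NONE)
for c in cs:
    if cv2.contourArea(c)>60:
        M=cv2.moments(c);u,v=M['m10']/M['m00'],M['m01']/M['m00'];print(round(u,1),round(v,1),cv2.minAreaRect(c),np.round(ray('top',u,v,.016),4))
E
```

```text
252.4 212.9 ((252.3513641357422, 212.89190673828125), (18.412687301635742, 26.3038387298584), 9.462322235107422) [0.4538 0.1161 0.016 ]
200.3 205.8 ((200.0, 206.0), (26.0, 26.0), 90.0) [0.4724 0.2657 0.016 ]
261.0 162.1 ((261.0, 162.0), (14.0, 14.0), 90.0) [0.6013 0.0948 0.016 ]
209.9 154.8 ((210.0, 154.5), (21.0, 20.0), 90.0) [0.621  0.2433 0.016 ]
```

View pics/c1.png

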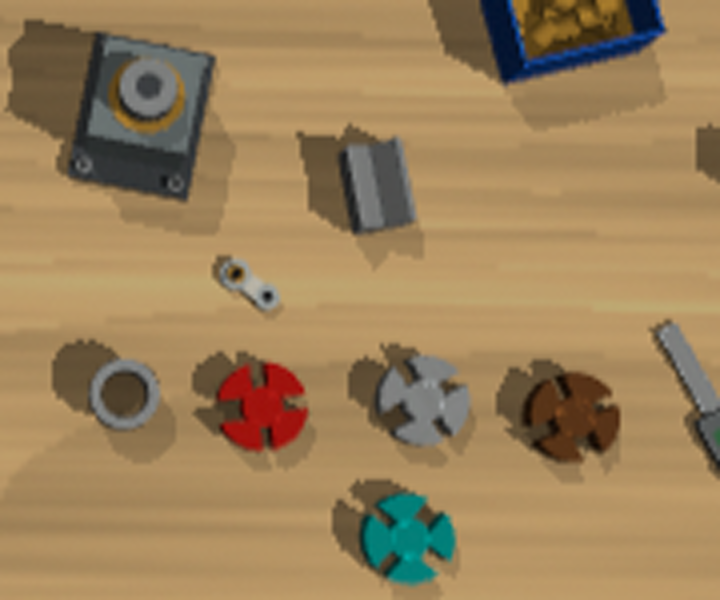

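The grey disc, crop (424,400), is clearly bare steel. Its slots are about 20° off the image axes. The other tools are at: sleeve (125,395), V-block top (378,186) with the groove near vertical, and punch (149,86).

```bash
python3 - <<'E'
from h import *
f=lambda u,v,z:ray('top',300+(u-0)/4,120+v/4,z)
for n,u,v,z in(('disc',424,400,.025),('sleeve',125,395,.04),('vb',378,186,.04),('punch',149,86,.108),('lever',247,284,.012),('lv',412,370,.025),('rs',452,392,.025),('bs',435,435,.025),('ls',398,412,.025)): print(n,np.round(f(u,v,z),4))
p=f(424,400,.025); go(p[0],p[1],.16,0.4)
E
```

```text
disc [ 0.4381 -0.3236  0.025 ]
sleeve [ 0.4385 -0.1095  0.04  ]
vb [ 0.5896 -0.2887  0.04  ]
punch [ 0.6448 -0.1211  0.108 ]
lever [ 0.5212 -0.1985  0.012 ]
lv [ 0.4594 -0.3152  0.025 ]
rs [ 0.4441 -0.3437  0.025 ]
bs [ 0.4133 -0.3312  0.025 ]
ls [ 0.4293 -0.3049  0.025 ]
d=[511.5 811.7  89. ] yaw_now=-1.856 tcp=[0.1754 0.5994 0.2473] tilt=0.002 j6=-0.26 wz=0.886 t=0.10 g=0.0853 F=0.0 [-0.1  0.7 -0.1]
```

```bash
python3 -m creep '[{"dx":339,"dy":161},{"dx":339,"dy":161},{"dx":339,"dy":161},{"dx":339,"dy":161},{"dx":339,"dy":161},{"dx":339,"dy":161},{"dx":339,"dy":161},{"dx":512,"dy":812,"dz":60},{"dx":512,"dy":812,"dz":60},{"dx":512,"dy":812,"dz":60},{"dx":512,"dy":812,"dz":60},{"dx":512,"dy":812,"dz":60}]' 40; python3 -c "
from h import *
go(.4381,-.3236,.16,1.135)"
```

```text
d=[511.5 811.7  89. ] yaw_now=-1.856 tcp=[0.1754 0.5994 0.2473] tilt=0.002 j6=-0.26 wz=0.151 t=0.10 g=0.0853 F=0.0 [-0.1  0.7 -0.1]invalid input
```

```bash
python3 -m creep '[{"grip":1,"dx":60,"dy":28,"dz":0,"wx":0,"wy":0,"wz":0}]' 40;python3 -m creep '[{"dx":60,"dy":28}]' 40;python3 -m creep '[{"grip":1,"dx":60,"dy":28}]'
```

```text
t: 0.22
tcp_pos: [0.2211, 0.5598, 0.2469]
eef_rot: [3.11, -0.438, -0.0]
wrist_force: [1.7, 1.1, 0.3]
grip_width: 0.0854
grasp_force: 0.0invalid input
invalid input
```

```bash
python3 -m creep '[{"grip":1,"dx":280,"dy":133,"dz":0,"wx":0,"wy":0,"wz":0},{"grip":1,"dx":280,"dy":133,"dz":0,"wx":0,"wy":0,"wz":0},{"grip":1,"dx":280,"dy":133,"dz":0,"wx":0,"wy":0,"wz":0},{"grip":1,"dx":280,"dy":133,"dz":0,"wx":0,"wy":0,"wz":0},{"grip":1,"dx":280,"dy":133,"dz":0,"wx":0,"wy":0,"wz":0},{"grip":1,"dx":452,"dy":784,"dz":60,"wx":0,"wy":0,"wz":0.15},{"grip":1,"dx":452,"dy":784,"dz":60,"wx":0,"wy":0,"wz":0.15},{"grip":1,"dx":452,"dy":784,"dz":60,"wx":0,"wy":0,"wz":0.15},{"grip":1,"dx":452,"dy":784,"dz":60,"wx":0,"wy":0,"wz":0.15},{"grip":1,"dx":452,"dy":784,"dz":60,"wx":0,"wy":0,"wz":0.15},{"grip":1,"dx":452,"dy":784,"dz":60,"wx":0,"wy":0,"wz":0.15},{"grip":1,"dx":452,"dy":784,"dz":60,"wx":0,"wy":0,"wz":0.15}]' 40; python3 -c "
from h import *
go(.4381,-.3236,.16,1.135)"
```

```text
t: 1.72
tcp_pos: [0.4418, -0.0853, 0.2093]
eef_rot: [-3.068, 0.677, -0.0]
wrist_force: [0.9, 0.3, 0.0]
grip_width: 0.0851
grasp_force: 0.0
d=[ 96.9 217.8  49.3] yaw_now=-2.005 tcp=[ 0.4418 -0.0853  0.2093] tilt=0.000 j6=0.96 wz=0.002 t=1.73 g=0.0851 F=0.0 [0.9 0.3 0. ]
```

```bash
python3 -m creep '[{"grip":1,"dx":97,"dy":210,"dz":50,"wx":0,"wy":0,"wz":0},{"grip":1,"dx":97,"dy":210,"dz":50,"wx":0,"wy":0,"wz":0},{"grip":1,"dx":97,"dy":210,"dz":50,"wx":0,"wy":0,"wz":0},{"grip":1,"dx":97,"dy":210,"dz":50,"wx":0,"wy":0,"wz":0},{"grip":1,"dx":97,"dy":210,"dz":50,"wx":0,"wy":0,"wz":0},{"grip":1,"dx":97,"dy":210,"dz":50,"wx":0,"wy":0,"wz":0}]' 40; python3 -c "
from h import *
go(.4381,-.3236,.16,1.135)
c=snap('wrist','w1')
print(proj('w1',[.4381,-.3236,.025]),proj('w1',[.4381,-.3236,.16]))"
```

```text
t: 2.48
tcp_pos: [0.4414, -0.3145, 0.1591]
eef_rot: [-3.067, 0.678, 0.002]
wrist_force: [0.7, 0.2, 0.2]
grip_width: 0.0858
grasp_force: 0.0
d=[ 0.9  9.6 -0.9] yaw_now=-2.006 tcp=[ 0.4414 -0.3145  0.1591] tilt=0.001 j6=1.46 wz=0.000 t=2.48 g=0.0858 F=0.0 [0.7 0.2 0.2]
[334.5 194.9] [344.1 273.2]
```

View pics/w1.png

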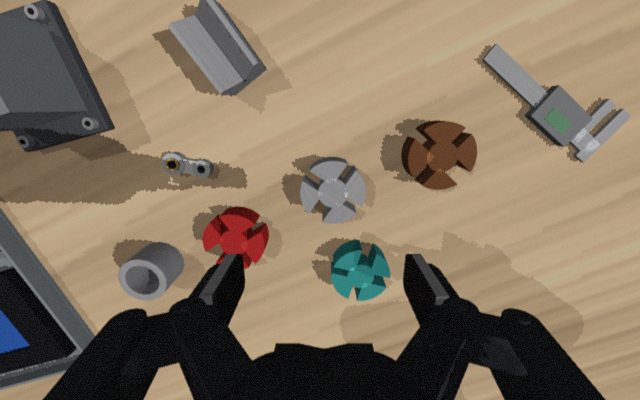

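The disc is at (334,189), with red at (236,238) and turquoise at (360,270) close to it. I need a closer look at the slot directions.

```bash
python3 - <<'E'
from h import *
a=cv2.imread('pics/w1.png');cv2.imwrite('pics/w1c.png',cv2.resize(a[145:235,285:385],None,fx=6,fy=6,interpolation=cv2.INTER_CUBIC))
print(ray('w1',334,189,.025),ray('w1',334,189,.02))
E
```

```text
[ 0.44380425 -0.32562863  0.025     ] [ 0.44240268 -0.32519198  0.02      ]
```

View pics/w1c.png

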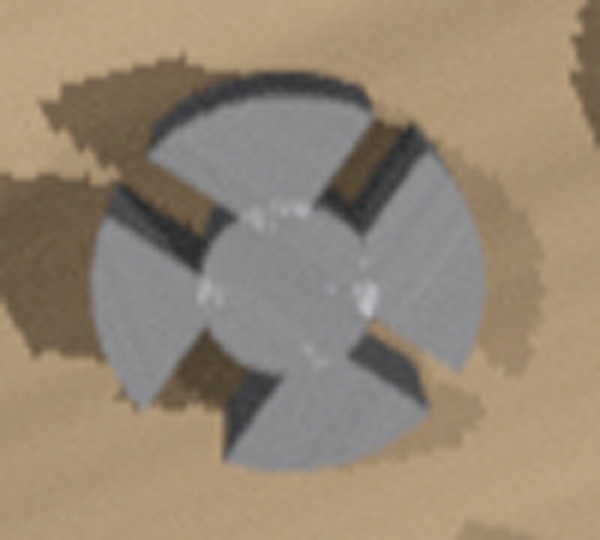

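```bash
python3 - <<'E'
from h import *
print(ray('w1',333,191.7,.025))
s=r.sense();M=R.from_rotvec(s['eef_rot']).as_matrix()
for k in (0,4,8,12,17):
  print(k,[proj('w1',s['tcp_pos']+M@np.array([x,y,k/1000])) for x in(-.011,0,.011) for y in(-.0428,.0428)])
go(.441,-.325,.06,1.135)
E
```

```text
[ 0.44171781 -0.32362471  0.025     ]
0 [array([243.9, 291.7]), array([404.8, 291.8]), array([242. , 273.9]), array([406.8, 273.9]), array([240. , 255.1]), array([408.9, 255.2])]
4 [array([245.9, 287.1]), array([402.8, 287.2]), array([244.1, 269.6]), array([404.7, 269.7]), array([242.2, 251.2]), array([406.6, 251.3])]
8 [array([247.8, 282.7]), array([400.9, 282.8]), array([246.1, 265.5]), array([402.6, 265.6]), array([244.3, 247.6]), array([404.5, 247.6])]
12 [array([249.6, 278.5]), array([399. , 278.6]), array([248. , 261.7]), array([400.7, 261.7]), array([246.3, 244.1]), array([402.5, 244.1])]
17 [array([251.8, 273.6]), array([396.8, 273.6]), array([250.2, 257.1]), array([398.4, 257.2]), array([248.6, 239.9]), array([400.1, 240. ])]
d=[ 4.  10.3 99.5] yaw_now=-2.005 tcp=[ 0.4417 -0.314   0.1595] tilt=0.000 j6=1.46 wz=0.002 t=2.52 g=0.0854 F=0.0 [-0.  -0.5  1. ]
```

```bash
python3 -m creep '[{"grip":1,"dx":4,"dy":9.5,"dz":40,"wx":0,"wy":0,"wz":0},{"grip":1,"dx":4,"dy":9.5,"dz":80,"wx":0,"wy":0,"wz":0},{"grip":1,"dx":4,"dy":9.5,"dz":120,"wx":0,"wy":0,"wz":0},{"grip":1,"dx":4,"dy":9.5,"dz":141,"wx":0,"wy":0,"wz":0},{"grip":1,"dx":4,"dy":9.5,"dz":141,"wx":0,"wy":0,"wz":0},{"grip":0.5,"dx":4,"dy":9.5,"dz":141,"wx":0,"wy":0,"wz":0},{"grip":0.5,"dx":4,"dy":9.5,"dz":141,"wx":0,"wy":0,"wz":0},{"grip":0.5,"dx":4,"dy":9.5,"dz":141,"wx":0,"wy":0,"wz":0},{"grip":0.5,"dx":4,"dy":9.5,"dz":141,"wx":0,"wy":0,"wz":0},{"grip":0.5,"dx":4,"dy":9.5,"dz":141,"wx":0,"wy":0,"wz":0}]' 50; python3 -c "
from h import *
go(.441,-.325,.2,1.135);c=snap('wrist','w2')"
```

```text
t: 3.78
tcp_pos: [0.4427, -0.3249, 0.0206]
eef_rot: [3.068, -0.676, 0.006]
wrist_force: [-0.8, 3.6, 5.1]
grip_width: 0.0624
grasp_force: 55.3
d=[  -0.9    0.7 -179.4] yaw_now=-2.005 tcp=[ 0.4427 -0.3249  0.0206] tilt=0.004 j6=1.48 wz=0.002 t=3.77 g=0.0624 F=55.3 [-0.8  3.6  5.1]
```

View pics/w2.png

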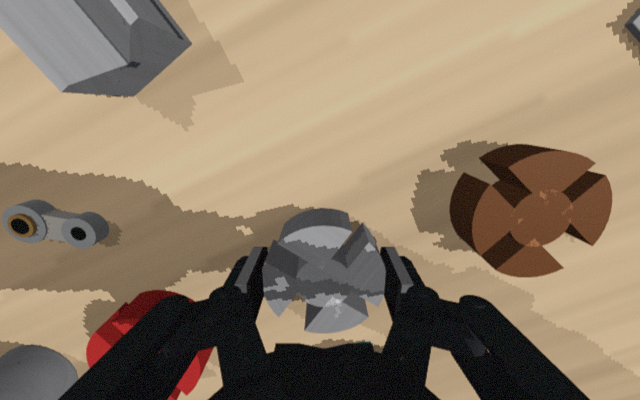

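The disc is held with 55 N on its plain rim. I'll lift it and carry it to the disc insert.

```bash
python3 -m creep '[{"grip":0.5,"dx":0,"dy":0,"dz":-30,"wx":0,"wy":0,"wz":0},{"grip":0.5,"dx":0,"dy":0,"dz":-80,"wx":0,"wy":0,"wz":0},{"grip":0.5,"dx":-10,"dy":-25,"dz":-110,"wx":0,"wy":0,"wz":0},{"grip":0.5,"dx":-29,"dy":-72,"dz":-110,"wx":0,"wy":0,"wz":0},{"grip":0.5,"dx":-51,"dy":-127,"dz":-110,"wx":0,"wy":0,"wz":0},{"grip":0.5,"dx":-73,"dy":-182,"dz":-110,"wx":0,"wy":0,"wz":0},{"grip":0.5,"dx":-95,"dy":-237,"dz":-110,"wx":0,"wy":0,"wz":0},{"grip":0.5,"dx":-117,"dy":-292,"dz":-110,"wx":0,"wy":0,"wz":0},{"grip":0.5,"dx":-139,"dy":-347,"dz":-110,"wx":0,"wy":0,"wz":0},{"grip":0.5,"dx":-161,"dy":-402,"dz":-110,"wx":0,"wy":0,"wz":0},{"grip":0.5,"dx":-183,"dy":-457,"dz":-110,"wx":0,"wy":0,"wz":0},{"grip":0.5,"dx":-203,"dy":-507,"dz":-110,"wx":0,"wy":0,"wz":0}]' 50; python3 -c "
from h import *
go(.4724,.2657,.1)"
```

```text
t: 5.32
tcp_pos: [0.47, 0.2221, 0.1285]
eef_rot: [-3.067, 0.677, 0.001]
wrist_force: [1.2, 0.6, -4.8]
grip_width: 0.0616
grasp_force: 58.5
d=[-16.1 -40.5  28.6] yaw_now=-2.005 tcp=[0.47   0.2221 0.1285] tilt=0.001 j6=0.38 t=5.33 g=0.0616 F=58.5 [ 1.2  0.6 -4.8]
```

```bash
python3 -m creep '[{"grip":0.5,"dx":-15,"dy":-38,"dz":15,"wx":0,"wy":0,"wz":0},{"grip":0.5,"dx":-15,"dy":-38,"dz":29,"wx":0,"wy":0,"wz":0},{"grip":0.5,"dx":-15,"dy":-38,"dz":29,"wx":0,"wy":0,"wz":0}]' 50; python3 -c "
from h import *
c=snap('wrist','w3');go(.4724,.2657,.05)
print(proj('w3',[.4724,.2657,.013]))
s=r.sense();p=s['tcp_pos'];M=R.from_rotvec(s['eef_rot']).as_matrix();print(proj('w3',p+M@[0,0,-.005]))"
```

```text
t: 5.7
tcp_pos: [0.4715, 0.2596, 0.0978]
eef_rot: [3.063, -0.678, -0.005]
wrist_force: [-0.6, -0.7, -4.6]
grip_width: 0.062
grasp_force: 58.4
d=[-2.4 -5.6 48.7] yaw_now=-2.006 tcp=[0.4723 0.2597 0.0987] tilt=0.003 j6=0.33 t=5.75 g=0.0621 F=58.4 [-0.1  0.2 -4.9]
[317.1 216. ]
[324.7 279.1]
```

View pics/w3.png

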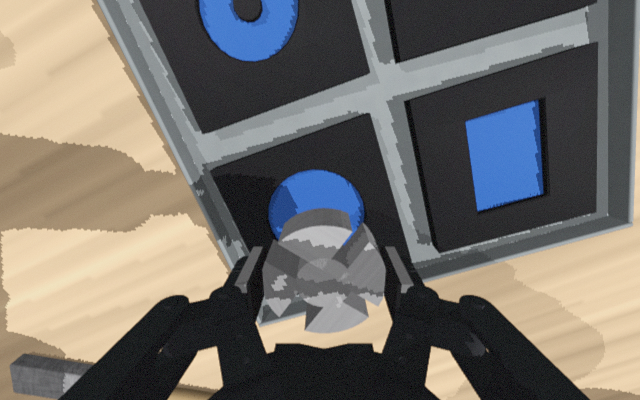

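The insert's cut-out is centred at about (317,217), which matches the prediction of (317,216). I'll lower the disc and release it.

```bash
python3 -m creep '[{"grip":0.5,"dx":-2,"dy":-5.5,"dz":25,"wx":0,"wy":0,"wz":0},{"grip":0.5,"dx":-2,"dy":-5.5,"dz":45,"wx":0,"wy":0,"wz":0},{"grip":0.5,"dx":-2,"dy":-5.5,"dz":55,"wx":0,"wy":0,"wz":0},{"grip":0.5,"dx":-2,"dy":-5.5,"dz":60,"wx":0,"wy":0,"wz":0},{"grip":0.5,"dx":-2,"dy":-5.5,"dz":63,"wx":0,"wy":0,"wz":0},{"grip":0.5,"dx":-2,"dy":-5.5,"dz":63,"wx":0,"wy":0,"wz":0}]' 50; python3 -c "
from h import *
go(.4724,.2657,.0345)"
```

```text
t: 6.5
tcp_pos: [0.4741, 0.267, 0.0369]
eef_rot: [-3.067, 0.678, -0.001]
wrist_force: [0.3, 0.4, -5.2]
grip_width: 0.0626
grasp_force: 58.4
d=[-1.   1.9  2.4] yaw_now=-2.006 tcp=[0.4741 0.267  0.0369] tilt=0.001 j6=0.32 t=6.50 g=0.0626 F=58.4 [ 0.3  0.4 -5.2]
```

```bash
python3 -m creep '[{"grip":0.5,"dx":-1,"dy":1.5,"dz":2,"wx":0,"wy":0,"wz":0},{"grip":0.5,"dx":-1,"dy":1.5,"dz":3,"wx":0,"wy":0,"wz":0},{"grip":0.5,"dx":-1,"dy":1.5,"dz":3.5,"wx":0,"wy":0,"wz":0},{"grip":0.5,"dx":-1,"dy":1.5,"dz":3.5,"wx":0,"wy":0,"wz":0}]' 50; python3 -c "
from h import *
go(.4724,.2657,.0335)"
```

```text
t: 7.0
tcp_pos: [0.4721, 0.2659, 0.0337]
eef_rot: [3.068, -0.677, -0.0]
wrist_force: [-3.5, -1.5, 4.3]
grip_width: 0.0619
grasp_force: 59.3
d=[0.4 0.1 0.2] yaw_now=-2.005 tcp=[0.4721 0.2659 0.0337] tilt=0.000 j6=0.32 t=7.00 g=0.0619 F=59.3 [-3.5 -1.5  4.3]
```

```bash
python3 -m creep '[{"grip":1,"dx":0,"dy":0,"dz":0,"wx":0,"wy":0,"wz":0},{"grip":1,"dx":0,"dy":0,"dz":0,"wx":0,"wy":0,"wz":0},{"grip":1,"dx":0,"dy":0,"dz":0,"wx":0,"wy":0,"wz":0},{"grip":1,"dx":0,"dy":0,"dz":-30,"wx":0,"wy":0,"wz":0},{"grip":1,"dx":0,"dy":0,"dz":-80,"wx":0,"wy":0,"wz":0},{"grip":0.85,"dx":20,"dy":56,"dz":-100,"wx":0,"wy":0,"wz":0.18},{"grip":0.85,"dx":41,"dy":114,"dz":-110,"wx":0,"wy":0,"wz":0.36},{"grip":0.85,"dx":62,"dy":172,"dz":-110,"wx":0,"wy":0,"wz":0.54},{"grip":0.85,"dx":83,"dy":230,"dz":-110,"wx":0,"wy":0,"wz":0.72},{"grip":0.85,"dx":104,"dy":288,"dz":-110,"wx":0,"wy":0,"wz":0.9},{"grip":0.85,"dx":127,"dy":350,"dz":-110,"wx":0,"wy":0,"wz":1.07},{"grip":0.85,"dx":127,"dy":355,"dz":-110,"wx":0,"wy":0,"wz":1.137}]' 50; python3 -m creep '[{"grip":0.85,"dx":0,"dy":0,"dz":0,"wx":0,"wy":0,"wz":0},{"grip":0.85,"dx":0,"dy":0,"dz":0,"wx":0,"wy":0,"wz":0}]'; python3 -c "
from h import *
c=snap('wrist','w4');go(.4385,-.1095,.03,0)
print(proj('w4',[.4385,-.1095,.04]))"
```

```text
t: 8.5
tcp_pos: [0.4372, -0.1127, 0.143]
eef_rot: [2.211, -2.232, 0.0]
wrist_force: [-0.2, 0.7, -0.3]
grip_width: 0.0726
grasp_force: 0.0
t: 8.75
tcp_pos: [0.4382, -0.109, 0.1431]
eef_rot: [-2.222, 2.22, -0.001]
wrist_force: [0.4, -0.3, -0.3]
grip_width: 0.0728
grasp_force: 0.0
d=[  0.8  -0.2 113.1] yaw_now=-3.140 tcp=[ 0.4383 -0.1087  0.1431] tilt=0.000 j6=-0.12 wz=0.001 t=8.80 g=0.0724 F=0.0 [-0.4 -0.2 -0.1]
[324.5 204.4]
```

View pics/w4.png

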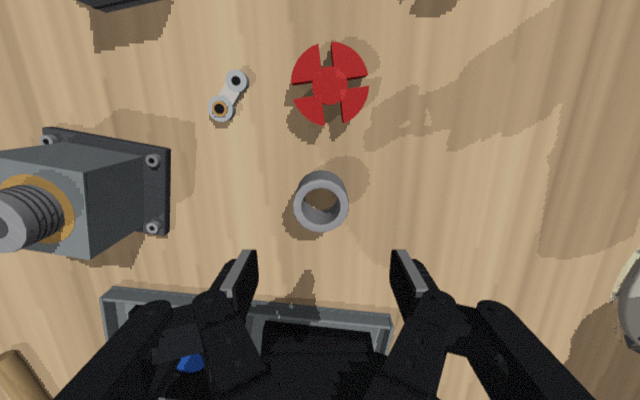

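The sleeve's top ring is centred at (321,205), with the lever at (228,97) well clear. I'll descend and grip.

```bash
python3 -m creep '[{"grip":0.85,"dx":0.5,"dy":-1.5,"dz":40,"wx":0,"wy":0,"wz":0},{"grip":0.85,"dx":0.5,"dy":-1.5,"dz":80,"wx":0,"wy":0,"wz":0},{"grip":0.85,"dx":0.5,"dy":-1.5,"dz":105,"wx":0,"wy":0,"wz":0},{"grip":0.85,"dx":0.5,"dy":-1.5,"dz":115,"wx":0,"wy":0,"wz":0},{"grip":0.85,"dx":0.5,"dy":-1.5,"dz":115,"wx":0,"wy":0,"wz":0},{"grip":0.4,"dx":0.5,"dy":-1.5,"dz":115,"wx":0,"wy":0,"wz":0},{"grip":0.4,"dx":0.5,"dy":-1.5,"dz":115,"wx":0,"wy":0,"wz":0},{"grip":0.4,"dx":0.5,"dy":-1.5,"dz":115,"wx":0,"wy":0,"wz":0},{"grip":0.4,"dx":0.5,"dy":-1.5,"dz":115,"wx":0,"wy":0,"wz":0},{"grip":0.4,"dx":0.5,"dy":-1.5,"dz":115,"wx":0,"wy":0,"wz":0}]' 50; python3 -c "
from h import *
go(.621,.2433,.14,0)"
```

```text
t: 10.05
tcp_pos: [0.4407, -0.1097, 0.0295]
eef_rot: [-2.219, 2.22, -0.004]
wrist_force: [-0.3, 1.5, 6.3]
grip_width: 0.049
grasp_force: 51.6
d=[-353.1 -180.7 -109.8] yaw_now=3.142 tcp=[ 0.4407 -0.1097  0.0295] tilt=0.004 j6=-0.12 wz=-0.000 t=10.05 g=0.0490 F=51.6 [-0.3  1.5  6.3]
```

```bash
python3 -m creep '[{"grip":0.4,"dx":0,"dy":0,"dz":-30,"wx":0,"wy":0,"wz":0},{"grip":0.4,"dx":0,"dy":0,"dz":-80,"wx":0,"wy":0,"wz":0},{"grip":0.4,"dx":-25,"dy":-13,"dz":-100,"wx":0,"wy":0,"wz":0},{"grip":0.4,"dx":-75,"dy":-38,"dz":-100,"wx":0,"wy":0,"wz":0},{"grip":0.4,"dx":-125,"dy":-64,"dz":-100,"wx":0,"wy":0,"wz":0},{"grip":0.4,"dx":-175,"dy":-90,"dz":-100,"wx":0,"wy":0,"wz":0},{"grip":0.4,"dx":-225,"dy":-115,"dz":-100,"wx":0,"wy":0,"wz":0},{"grip":0.4,"dx":-275,"dy":-141,"dz":-100,"wx":0,"wy":0,"wz":0},{"grip":0.4,"dx":-325,"dy":-166,"dz":-100,"wx":0,"wy":0,"wz":0},{"grip":0.4,"dx":-353,"dy":-180,"dz":-80,"wx":0,"wy":0,"wz":0},{"grip":0.4,"dx":-353,"dy":-180,"dz":-70,"wx":0,"wy":0,"wz":0},{"grip":0.4,"dx":-353,"dy":-180,"dz":-70,"wx":0,"wy":0,"wz":0}]' 50; python3 -c "
from h import *
c=snap('wrist','w5');go(.621,.2433,.05,0);print(proj('w5',[.621,.2433,.013]))"
```

```text
t: 11.55
tcp_pos: [0.6181, 0.2416, 0.096]
eef_rot: [2.216, -2.22, -0.002]
wrist_force: [-0.4, -0.2, -3.8]
grip_width: 0.0492
grasp_force: 53.5
d=[-1.8 -2.3 47.3] yaw_now=3.140 tcp=[0.6188 0.2416 0.0973] tilt=0.003 j6=-0.62 wz=-0.002 t=11.60 g=0.0488 F=53.5 [-0.  -0.6 -3.1]
[320.8 215.4]
```

View pics/w5.png

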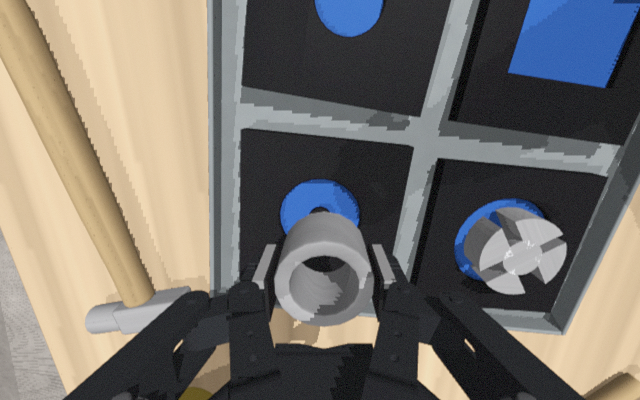

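The cut-out is at about (320,218) and the stud is visible at (320,211), both as predicted. The disc is seated at (515,250).

```bash
python3 -m creep '[{"grip":0.4,"dx":-2.3,"dy":-1.8,"dz":20,"wx":0,"wy":0,"wz":0},{"grip":0.4,"dx":-2.3,"dy":-1.8,"dz":35,"wx":0,"wy":0,"wz":0},{"grip":0.4,"dx":-2.3,"dy":-1.8,"dz":45,"wx":0,"wy":0,"wz":0},{"grip":0.4,"dx":-2.3,"dy":-1.8,"dz":50,"wx":0,"wy":0,"wz":0},{"grip":0.4,"dx":-2.3,"dy":-1.8,"dz":53,"wx":0,"wy":0,"wz":0},{"grip":0.4,"dx":-2.3,"dy":-1.8,"dz":53,"wx":0,"wy":0,"wz":0}]' 50; python3 -c "
from h import *
go(.621,.244,.0425,0)"
```

```text
t: 12.35
tcp_pos: [0.6217, 0.2452, 0.0451]
eef_rot: [-2.22, 2.222, -0.0]
wrist_force: [-0.0, 0.1, -3.1]
grip_width: 0.0484
grasp_force: 53.5
d=[1.2 0.7 2.6] yaw_now=3.141 tcp=[0.6217 0.2452 0.0451] tilt=0.000 j6=-0.62 wz=-0.001 t=12.35 g=0.0484 F=53.5 [-0.   0.1 -3.1]
```

```bash
python3 -m creep '[{"grip":0.4,"dx":1,"dy":0.5,"dz":1.5,"wx":0,"wy":0,"wz":0},{"grip":0.4,"dx":1,"dy":0.5,"dz":3,"wx":0,"wy":0,"wz":0},{"grip":0.4,"dx":1,"dy":0.5,"dz":3,"wx":0,"wy":0,"wz":0}]' 50; python3 -c "
from h import *
go(.5896,-.2887,.16,1.761)"
```

```text
t: 12.72
tcp_pos: [0.6212, 0.2442, 0.0427]
eef_rot: [-2.22, 2.222, -0.0]
wrist_force: [-1.7, -0.3, 0.2]
grip_width: 0.0487
grasp_force: 53.7
d=[ 532.9   31.1 -117.4] yaw_now=3.141 tcp=[0.6212 0.2442 0.0427] tilt=0.000 j6=-0.62 wz=1.380 t=12.72 g=0.0487 F=53.7 [-1.7 -0.3  0.2]
```

```bash
python3 -m creep '[{"grip":0.8,"dx":0,"dy":0,"dz":0,"wx":0,"wy":0,"wz":0},{"grip":0.8,"dx":0,"dy":0,"dz":0,"wx":0,"wy":0,"wz":0},{"grip":0.8,"dx":0,"dy":0,"dz":0,"wx":0,"wy":0,"wz":0},{"grip":0.8,"dx":0,"dy":0,"dz":-40,"wx":0,"wy":0,"wz":0},{"grip":0.8,"dx":0,"dy":0,"dz":-95,"wx":0,"wy":0,"wz":0},{"grip":0.8,"dx":30,"dy":2,"dz":-145,"wx":0,"wy":0,"wz":0.17},{"grip":0.8,"dx":85,"dy":5,"dz":-155,"wx":0,"wy":0,"wz":0.34},{"grip":0.8,"dx":145,"dy":8,"dz":-155,"wx":0,"wy":0,"wz":0.51},{"grip":0.8,"dx":205,"dy":12,"dz":-155,"wx":0,"wy":0,"wz":0.68},{"grip":0.8,"dx":265,"dy":15,"dz":-155,"wx":0,"wy":0,"wz":0.85},{"grip":0.8,"dx":325,"dy":19,"dz":-155,"wx":0,"wy":0,"wz":1.02},{"grip":0.8,"dx":385,"dy":22,"dz":-155,"wx":0,"wy":0,"wz":1.19}]' 50; python3 -c "
from h import *
go(.5896,-.2887,.15,1.761)"
```

```text
t: 14.22
tcp_pos: [0.5985, -0.1427, 0.1974]
eef_rot: [-0.585, 3.086, -0.0]
wrist_force: [-0.5, -0.5, 0.5]
grip_width: 0.0687
grasp_force: 0.0
d=[  61.7 -132.6   47.4] yaw_now=1.945 tcp=[ 0.5985 -0.1427  0.1974] tilt=0.001 j6=-1.23 wz=0.184 t=14.22 g=0.0687 F=0.0 [-0.5 -0.5  0.5]
```

```bash
python3 -m creep '[{"grip":0.8,"dx":25,"dy":-55,"dz":0,"wx":0,"wy":0,"wz":0.17},{"grip":0.8,"dx":50,"dy":-110,"dz":20,"wx":0,"wy":0,"wz":0.18},{"grip":0.8,"dx":60,"dy":-129,"dz":48,"wx":0,"wy":0,"wz":0.18},{"grip":0.8,"dx":60,"dy":-129,"dz":48,"wx":0,"wy":0,"wz":0.18},{"grip":0.8,"dx":60,"dy":-129,"dz":48,"wx":0,"wy":0,"wz":0.18}]' 50; python3 -c "
from h import *
c=snap('wrist','w6');go(.5896,-.2887,.03,1.761);print(proj('w6',[.5896,-.2887,.04]))"
```

```text
t: 14.85
tcp_pos: [0.5914, -0.2827, 0.1498]
eef_rot: [-0.314, 3.125, -0.001]
wrist_force: [-0.5, 0.0, -0.3]
grip_width: 0.0686
grasp_force: 0.0
d=[  3.7  -5.7 120.4] yaw_now=1.772 tcp=[ 0.5918 -0.2823  0.1504] tilt=0.002 j6=-1.17 wz=0.011 t=14.90 g=0.0681 F=0.0 [-0.4  0.5 -0.3]
[316.8 198.5]
```

View pics/w6.png

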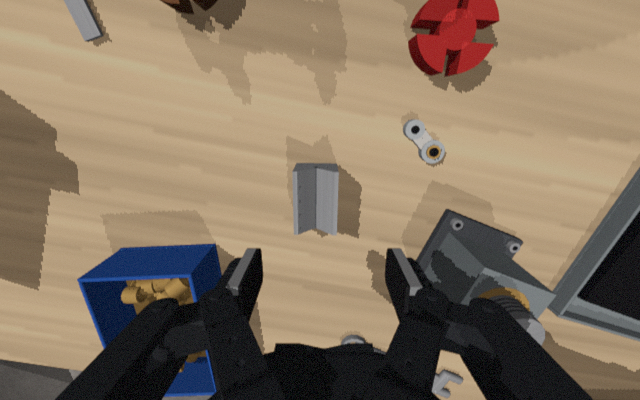

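The V-block's top centre is at about (316,203), aligned with the jaws. The bin and the fixture stay clear. I'll descend and grip.

```bash
python3 -m creep '[{"grip":0.8,"dx":0.5,"dy":-5.7,"dz":40,"wx":0,"wy":0,"wz":0.01},{"grip":0.8,"dx":0.5,"dy":-5.7,"dz":85,"wx":0,"wy":0,"wz":0.01},{"grip":0.8,"dx":0.5,"dy":-5.7,"dz":115,"wx":0,"wy":0,"wz":0.01},{"grip":0.8,"dx":0.5,"dy":-5.7,"dz":124,"wx":0,"wy":0,"wz":0.01},{"grip":0.8,"dx":0.5,"dy":-5.7,"dz":124,"wx":0,"wy":0,"wz":0.01},{"grip":0.3,"dx":0.5,"dy":-5.7,"dz":124,"wx":0,"wy":0,"wz":0.01},{"grip":0.3,"dx":0.5,"dy":-5.7,"dz":124,"wx":0,"wy":0,"wz":0.01},{"grip":0.3,"dx":0.5,"dy":-5.7,"dz":124,"wx":0,"wy":0,"wz":0.01},{"grip":0.3,"dx":0.5,"dy":-5.7,"dz":124,"wx":0,"wy":0,"wz":0.01},{"grip":0.3,"dx":0.5,"dy":-5.7,"dz":124,"wx":0,"wy":0,"wz":0.01}]' 60; python3 -c "
from h import *
go(.4538,.1161,.14,1.43)"
```

```text
t: 16.15
tcp_pos: [0.5931, -0.2892, 0.0274]
eef_rot: [-0.298, 3.123, -0.003]
wrist_force: [-0.5, -0.5, 6.5]
grip_width: 0.039
grasp_force: 62.4
d=[  59.6  424.  -113.9] yaw_now=1.761 tcp=[ 0.5931 -0.2892  0.0274] tilt=0.005 j6=-1.17 wz=0.331 t=16.15 g=0.0390 F=62.4 [-0.5 -0.5  6.5]
```

```bash
python3 -m creep '[{"grip":0.3,"dx":0,"dy":0,"dz":-30,"wx":0,"wy":0,"wz":0},{"grip":0.3,"dx":0,"dy":0,"dz":-80,"wx":0,"wy":0,"wz":0},{"grip":0.3,"dx":5,"dy":25,"dz":-115,"wx":0,"wy":0,"wz":0.04},{"grip":0.3,"dx":11,"dy":75,"dz":-115,"wx":0,"wy":0,"wz":0.08},{"grip":0.3,"dx":18,"dy":130,"dz":-115,"wx":0,"wy":0,"wz":0.12},{"grip":0.3,"dx":26,"dy":185,"dz":-115,"wx":0,"wy":0,"wz":0.16},{"grip":0.3,"dx":34,"dy":240,"dz":-115,"wx":0,"wy":0,"wz":0.2},{"grip":0.3,"dx":42,"dy":295,"dz":-115,"wx":0,"wy":0,"wz":0.25},{"grip":0.3,"dx":50,"dy":350,"dz":-115,"wx":0,"wy":0,"wz":0.3},{"grip":0.3,"dx":58,"dy":405,"dz":-100,"wx":0,"wy":0,"wz":0.33},{"grip":0.3,"dx":59,"dy":424,"dz":-80,"wx":0,"wy":0,"wz":0.33},{"grip":0.3,"dx":59,"dy":424,"dz":-70,"wx":0,"wy":0,"wz":0.33}]' 60; python3 -m creep '[{"grip":0.3,"dx":0,"dy":0,"dz":0,"wx":0,"wy":0,"wz":0}]'; python3 -c "
from h import *
c=snap('wrist','w7');go(.4538,.1161,.05,1.43);print(proj('w7',[.4538,.1161,.013]))"
```

```text
t: 17.65
tcp_pos: [0.4518, 0.1173, 0.0937]
eef_rot: [-0.217, -3.131, 0.002]
wrist_force: [-0.2, 0.1, -4.2]
grip_width: 0.0393
grasp_force: 62.0
t: 17.77
tcp_pos: [0.4525, 0.1158, 0.094]
eef_rot: [-0.221, -3.131, 0.003]
wrist_force: [0.2, -0.6, -4.5]
grip_width: 0.0391
grasp_force: 61.9
d=[-0.6  0.4 44.7] yaw_now=1.430 tcp=[0.4533 0.1158 0.0947] tilt=0.001 j6=-2.31 wz=-0.000 t=17.82 g=0.0390 F=61.9 [ 0.9 -0.  -4.5]
[323.2 215.4]
```

View pics/w7.png

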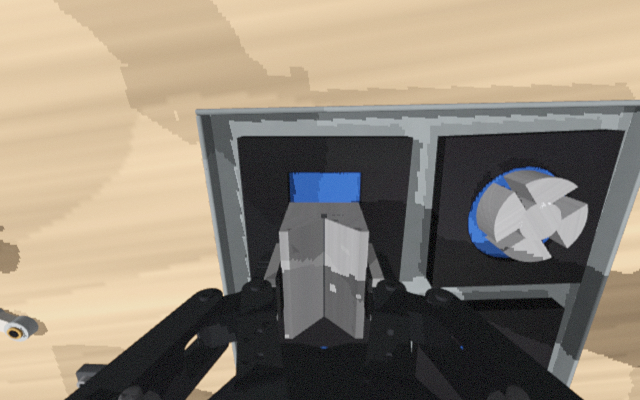

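The V-block hangs aligned over the rectangle. The cut-out's far edge is at row 173 and its columns run from 290 to 361. I'll check the along-groove position numerically.

```bash
python3 - <<'E'
from h import *
u=np.array([np.cos(-.14),np.sin(-.14),0]);c=np.array([.4538,.1161,0])
for z in(.013,.019): print(z,proj('w7',c-.037*u+[0,0,z]),ray('w7',325.5,173,z)+.037*u)
s=r.sense();p=s['tcp_pos']
# block top: near/far groove edge ends (324,204 far... ) 
print(ray('w7',324.5,203,p[2]-.0274+.0),ray('w7',283.5,338,p[2]-.0274+.04),ray('w7',365,338,p[2]-.0274+.04),ray('w7',369,229,p[2]-.0274+.04),ray('w7',279,229,p[2]-.0274+.04))
E
```

```text
0.013 [323.2 169.8] [0.45649238 0.11748516 0.013     ]
0.019 [323.2 171.5] [0.45514146 0.11764233 0.019     ]
[0.42511241 0.12107128 0.06726718] [0.48059963 0.09220601 0.10726718] [0.48629436 0.13329878 0.10726718] [0.42621695 0.1406459  0.10726718] [0.42073684 0.10137804 0.10726718]
```

```bash
python3 -m creep '[{"grip":0.3,"dx":-1.8,"dy":0.8,"dz":20,"wx":0,"wy":0,"wz":0},{"grip":0.3,"dx":-1.8,"dy":0.8,"dz":35,"wx":0,"wy":0,"wz":0},{"grip":0.3,"dx":-1.8,"dy":0.8,"dz":45,"wx":0,"wy":0,"wz":0},{"grip":0.3,"dx":-1.8,"dy":0.8,"dz":50,"wx":0,"wy":0,"wz":0},{"grip":0.3,"dx":-1.8,"dy":0.8,"dz":53,"wx":0,"wy":0,"wz":0},{"grip":0.3,"dx":-1.8,"dy":0.8,"dz":53,"wx":0,"wy":0,"wz":0}]' 60; python3 -c "
from h import *
go(.455,.117,.0404,1.43)"
```

```text
t: 18.58
tcp_pos: [0.4556, 0.1173, 0.0422]
eef_rot: [0.22, 3.134, 0.0]
wrist_force: [0.1, 0.4, -4.8]
grip_width: 0.0391
grasp_force: 62.1
d=[ 0.5 -0.3  1.8] yaw_now=1.431 tcp=[0.4556 0.1173 0.0422] tilt=0.000 j6=-2.31 wz=0.001 t=18.57 g=0.0391 F=62.1 [ 0.1  0.4 -4.8]
```

```bash
python3 -m creep '[{"grip":0.3,"dx":0,"dy":0,"dz":2.2,"wx":0,"wy":0,"wz":0},{"grip":0.3,"dx":0,"dy":0,"dz":2.2,"wx":0,"wy":0,"wz":0},{"grip":0.65,"dx":0,"dy":0,"dz":2.2,"wx":0,"wy":0,"wz":0},{"grip":0.65,"dx":0,"dy":0,"dz":2.2,"wx":0,"wy":0,"wz":0},{"grip":0.65,"dx":0,"dy":0,"dz":2.2,"wx":0,"wy":0,"wz":0},{"grip":0.65,"dx":0,"dy":0,"dz":-40,"wx":0,"wy":0,"wz":0},{"grip":0.8,"dx":0,"dy":0,"dz":-95,"wx":0,"wy":0,"wz":0},{"grip":0.8,"dx":-20,"dy":-20,"dz":-145,"wx":0,"wy":0,"wz":0},{"grip":0.8,"dx":-60,"dy":-57,"dz":-158,"wx":0,"wy":0,"wz":0},{"grip":0.8,"dx":-103,"dy":-98,"dz":-158,"wx":0,"wy":0,"wz":0},{"grip":0.8,"dx":-146,"dy":-139,"dz":-158,"wx":0,"wy":0,"wz":0},{"grip":0.8,"dx":-189,"dy":-179,"dz":-158,"wx":0,"wy":0,"wz":0}]' 60; python3 -m creep '[{"grip":0.8,"dx":-30,"dy":-29,"dz":0,"wx":0,"wy":0,"wz":0},{"grip":0.8,"dx":-30,"dy":-29,"dz":0,"wx":0,"wy":0,"wz":0},{"grip":0.8,"dx":-30,"dy":-29,"dz":0,"wx":0,"wy":0,"wz":0}]'; python3 -c "
from h import *
c=snap('wrist','w8');go(.6448,-.1211,.1,1.43);print(proj('w8',[.6448,-.1211,.108]))"
```

```text
t: 20.08
tcp_pos: [0.6186, -0.0881, 0.2]
eef_rot: [0.22, 3.134, 0.0]
wrist_force: [1.4, 0.2, 0.1]
grip_width: 0.0681
grasp_force: 0.0
t: 20.45
tcp_pos: [0.6426, -0.1192, 0.1995]
eef_rot: [-0.221, -3.133, -0.0]
wrist_force: [0.0, 1.0, -0.3]
grip_width: 0.0682
grasp_force: 0.0
d=[-2.6 -2.1 99.9] yaw_now=1.431 tcp=[ 0.6425 -0.1187  0.1999] tilt=0.001 j6=-1.77 wz=0.001 t=20.50 g=0.0682 F=0.0 [-0.2  1.1  0.3]
[320.4 212.1]
```

View pics/w8.png

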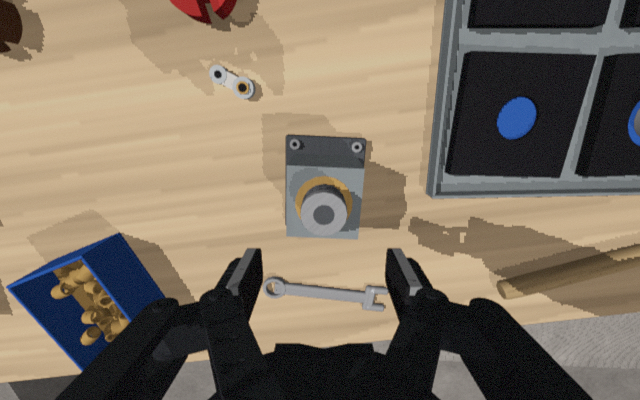

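The punch's head top is at (323,213), about 2.5 mm towards +y of the estimate. I'll descend around the head and grip.

```bash
python3 -c "
from h import *
p=ray('w8',323.5,213.5,.108);print(p);go(p[0],p[1],.1)"; python3 -m creep '[{"grip":0.8,"dx":-3.5,"dy":0.3,"dz":40,"wx":0,"wy":0,"wz":0},{"grip":0.8,"dx":-3.5,"dy":0.3,"dz":80,"wx":0,"wy":0,"wz":0},{"grip":0.8,"dx":-3.5,"dy":0.3,"dz":100,"wx":0,"wy":0,"wz":0},{"grip":0.8,"dx":-3.5,"dy":0.3,"dz":100,"wx":0,"wy":0,"wz":0},{"grip":0.8,"dx":-3.5,"dy":0.3,"dz":100,"wx":0,"wy":0,"wz":0}]';  python3 -c "
from h import *
go(.6448,-.1187,.1)"
```

```text
[ 0.64641614 -0.11874266  0.108     ]
d=[-3.9  0.5 99.9] yaw_now=1.431 tcp=[ 0.6425 -0.1187  0.1999] tilt=0.001 j6=-1.77 t=20.50 g=0.0682 F=0.0 [-0.2  1.1  0.3]
t: 21.12
tcp_pos: [0.6474, -0.1188, 0.1017]
eef_rot: [0.218, 3.131, -0.0]
wrist_force: [-0.1, 0.4, -0.4]
grip_width: 0.0684
grasp_force: 0.0
d=[ 2.6 -0.2  1.7] yaw_now=1.432 tcp=[ 0.6474 -0.1188  0.1017] tilt=0.003 j6=-1.77 t=21.12 g=0.0684 F=0.0 [-0.1  0.4 -0.4]
```

Close with the hand still, and check the side force.

```bash
python3 -m creep '[{"grip":0.3,"dx":0.5,"dy":0,"dz":1,"wx":0,"wy":0,"wz":0},{"grip":0.3,"dx":0.5,"dy":0,"dz":1,"wx":0,"wy":0,"wz":0},{"grip":0.3,"dx":0.5,"dy":0,"dz":1,"wx":0,"wy":0,"wz":0},{"grip":0.3,"dx":0.5,"dy":0,"dz":1,"wx":0,"wy":0,"wz":0},{"grip":0.3,"dx":0.5,"dy":0,"dz":1,"wx":0,"wy":0,"wz":0}]' 60;  python3 -c "
from h import *
go(.6448,-.1187,.19);print(r.sense()['ft_torque'])"
```

```text
t: 21.75
tcp_pos: [0.6466, -0.1197, 0.1007]
eef_rot: [0.219, 3.132, -0.001]
wrist_force: [-1.6, -0.3, 5.4]
grip_width: 0.0379
grasp_force: 60.9
d=[  1.8   0.7 -89.3] yaw_now=1.431 tcp=[ 0.6466 -0.1197  0.1007] tilt=0.002 j6=-1.77 t=21.75 g=0.0379 F=60.9 [-1.6 -0.3  5.4]
[-0.01958072  0.58144697  0.01159756]
```

Side forces are small. Draw it straight up.

```bash
python3 -m creep '[{"grip":0.3,"dx":0,"dy":0,"dz":-10,"wx":0,"wy":0,"wz":0},{"grip":0.3,"dx":0,"dy":0,"dz":-25,"wx":0,"wy":0,"wz":0},{"grip":0.3,"dx":0,"dy":0,"dz":-45,"wx":0,"wy":0,"wz":0},{"grip":0.3,"dx":0,"dy":0,"dz":-65,"wx":0,"wy":0,"wz":0},{"grip":0.3,"dx":0,"dy":0,"dz":-85,"wx":0,"wy":0,"wz":0},{"grip":0.3,"dx":0,"dy":0,"dz":-95,"wx":0,"wy":0,"wz":0},{"grip":0.3,"dx":0,"dy":0,"dz":-95,"wx":0,"wy":0,"wz":0}]' 60;  python3 -c "
from h import *
go(.602,.096,.17)
c=snap('scene','s2')
cv2.imwrite('pics/s2c.png',cv2.resize(c['pixels'][130:330,200:540],(800,470)))"
```

```text
t: 22.62
tcp_pos: [0.6461, -0.1193, 0.1944]
eef_rot: [0.22, 3.133, 0.001]
wrist_force: [-0.4, 0.2, -6.5]
grip_width: 0.038
grasp_force: 61.4
d=[ 73.8 207.   24.5] yaw_now=1.430 tcp=[ 0.6461 -0.1193  0.1944] tilt=0.001 j6=-1.77 t=22.62 g=0.0380 F=61.4 [-0.4  0.2 -6.5]
```

View pics/s2c.png

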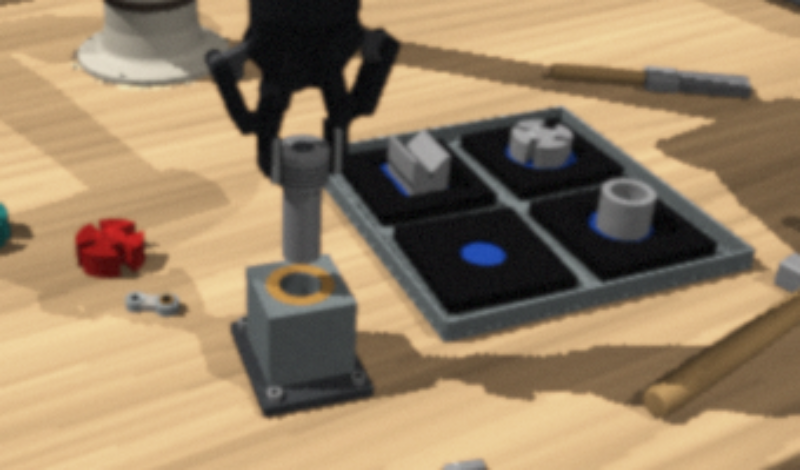

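The scene crop shows the punch hanging upright and clear of the bore at (302,200), and the three other tools seated. I'll carry the punch to its insert.

```bash
python3 -m creep '[{"grip":0.3,"dx":7,"dy":20,"dz":0,"wx":0,"wy":0,"wz":0},{"grip":0.3,"dx":22,"dy":62,"dz":0,"wx":0,"wy":0,"wz":0},{"grip":0.3,"dx":38,"dy":106,"dz":0,"wx":0,"wy":0,"wz":0},{"grip":0.3,"dx":54,"dy":151,"dz":0,"wx":0,"wy":0,"wz":0},{"grip":0.3,"dx":67,"dy":187,"dz":5,"wx":0,"wy":0,"wz":0},{"grip":0.3,"dx":74,"dy":206,"dz":20,"wx":0,"wy":0,"wz":0},{"grip":0.3,"dx":74,"dy":206,"dz":45,"wx":0,"wy":0,"wz":0},{"grip":0.3,"dx":74,"dy":206,"dz":55,"wx":0,"wy":0,"wz":0},{"grip":0.3,"dx":74,"dy":206,"dz":55,"wx":0,"wy":0,"wz":0},{"grip":0.3,"dx":74,"dy":206,"dz":55,"wx":0,"wy":0,"wz":0}]' 60;  python3 -c "
from h import *
go(.602,.0955,.0987,1.43)
c=snap('wrist','w9');print(proj('w9',[.6013,.0948,.013]))
p=r.sense()['tcp_pos'];print(proj('w9',[p[0],p[1],p[2]-.0857]))
cv2.imwrite('pics/w9c.png',cv2.resize(c['pixels'][100:360,200:440],None,fx=2.3,fy=2.3))"
```

```text
t: 23.92
tcp_pos: [0.6025, 0.0946, 0.1398]
eef_rot: [0.221, 3.132, 0.001]
wrist_force: [-1.1, -0.1, -6.8]
grip_width: 0.0384
grasp_force: 61.7
d=[ 0.7  0.8 41.1] yaw_now=1.430 tcp=[0.6025 0.0946 0.1398] tilt=0.002 j6=-2.13 wz=0.000 t=23.93 g=0.0384 F=61.7 [-1.1 -0.1 -6.8]
[322.5 194.8]
[322.4 211.6]
```

View pics/w9c.png

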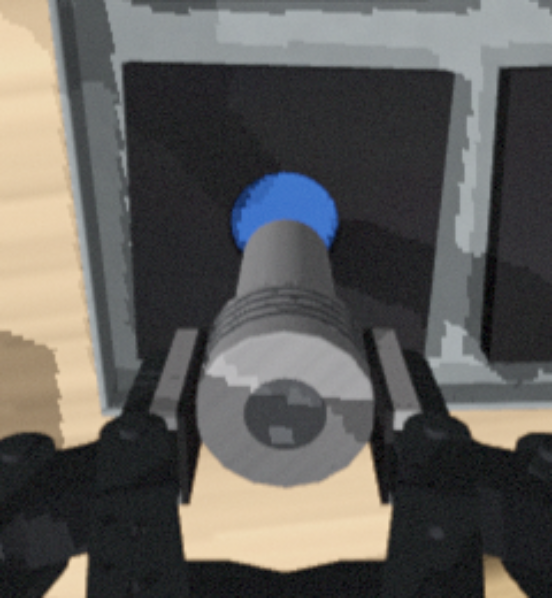

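The small cut-out is at crop (284,223), or (323.7,197) in the full image. That is within 1.5 mm of the target, and the punch is lined up with it.

```bash
python3 -m creep '[{"grip":0.3,"dx":0,"dy":1,"dz":12,"wx":0,"wy":0,"wz":0},{"grip":0.3,"dx":0,"dy":1,"dz":24,"wx":0,"wy":0,"wz":0},{"grip":0.3,"dx":0,"dy":1,"dz":32,"wx":0,"wy":0,"wz":0},{"grip":0.3,"dx":0,"dy":1,"dz":37,"wx":0,"wy":0,"wz":0},{"grip":0.3,"dx":0,"dy":1,"dz":39,"wx":0,"wy":0,"wz":0},{"grip":0.3,"dx":0,"dy":1,"dz":39,"wx":0,"wy":0,"wz":0}]' 60;  python3 -c "
from h import *
go(.6025,.0957,.0987,1.43)"
```

```text
t: 24.72
tcp_pos: [0.602, 0.0959, 0.1]
eef_rot: [0.22, 3.134, -0.0]
wrist_force: [0.3, 0.4, -6.9]
grip_width: 0.0385
grasp_force: 61.7
d=[-0.5 -0.1  1.3] yaw_now=1.431 tcp=[0.602  0.0959 0.1   ] tilt=0.000 j6=-2.13 wz=0.001 t=24.73 g=0.0385 F=61.7 [ 0.3  0.4 -6.9]
```

```bash
python3 -m creep '[{"grip":0.3,"dx":0,"dy":0,"dz":1,"wx":0,"wy":0,"wz":0},{"grip":0.3,"dx":0,"dy":0,"dz":1.7,"wx":0,"wy":0,"wz":0},{"grip":0.3,"dx":0,"dy":0,"dz":1.7,"wx":0,"wy":0,"wz":0}]' 60;  python3 -c "
from h import *
go(.6025,.0957,.0987,1.43)"
```

```text
t: 25.1
tcp_pos: [0.6021, 0.0959, 0.0988]
eef_rot: [0.22, 3.133, 0.0]
wrist_force: [-1.4, 0.1, -4.8]
grip_width: 0.0383
grasp_force: 61.9
d=[-0.4 -0.2  0.1] yaw_now=1.431 tcp=[0.6021 0.0959 0.0988] tilt=0.001 j6=-2.13 wz=0.001 t=25.10 g=0.0383 F=61.9 [-1.4  0.1 -4.8]
```

```bash
python3 -m creep '[{"grip":0.3,"dx":0,"dy":0,"dz":0.6,"wx":0,"wy":0,"wz":0},{"grip":0.3,"dx":0,"dy":0,"dz":0.6,"wx":0,"wy":0,"wz":0},{"grip":0.8,"dx":0,"dy":0,"dz":0.6,"wx":0,"wy":0,"wz":0},{"grip":0.8,"dx":0,"dy":0,"dz":0.6,"wx":0,"wy":0,"wz":0},{"grip":0.8,"dx":0,"dy":0,"dz":0.6,"wx":0,"wy":0,"wz":0},{"grip":0.8,"dx":0,"dy":0,"dz":0.6,"wx":0,"wy":0,"wz":0},{"grip":0.8,"dx":0,"dy":0,"dz":-30,"wx":0,"wy":0,"wz":0},{"grip":0.8,"dx":0,"dy":0,"dz":-80,"wx":0,"wy":0,"wz":0},{"grip":0.8,"dx":40,"dy":-40,"dz":-110,"wx":0,"wy":0,"wz":0},{"grip":0.8,"dx":80,"dy":-80,"dz":-110,"wx":0,"wy":0,"wz":0},{"grip":0.8,"dx":120,"dy":-120,"dz":-110,"wx":0,"wy":0,"wz":0},{"grip":0.8,"dx":120,"dy":-150,"dz":-110,"wx":0,"wy":0,"wz":0}]' 60;  python3 -m creep '[{"grip":0.8,"dx":0,"dy":0,"dz":0,"wx":0,"wy":0,"wz":0},{"grip":0.8,"dx":0,"dy":0,"dz":0,"wx":0,"wy":0,"wz":0},{"grip":0.8,"dx":0,"dy":0,"dz":0,"wx":0,"wy":0,"wz":0}]'; python3 -c "
from h import *
c=snap('scene','s3');d=snap('top','t3')
a=cv2.resize(c['pixels'][140:290,310:540],None,fx=3,fy=3)[:300*2];b=cv2.resize(d['pixels'][100:260,150:310],None,fx=2.8,fy=2.8)
a=cv2.resize(a,(400,261));b=cv2.resize(b,(400,400));cv2.imwrite('pics/fin.png',np.hstack([np.vstack([a,np.zeros((139,400,3),np.uint8)]),b]))"
```

```text
t: 26.6
tcp_pos: [0.459, -0.0371, 0.2087]
eef_rot: [-0.219, -3.134, -0.001]
wrist_force: [1.5, 0.5, -0.1]
grip_width: 0.0684
grasp_force: 0.0
t: 26.98
tcp_pos: [0.4626, -0.0352, 0.2081]
eef_rot: [-0.219, -3.134, 0.0]
wrist_force: [-0.3, 1.4, 1.0]
grip_width: 0.0684
grasp_force: 0.0
```

View pics/fin.png

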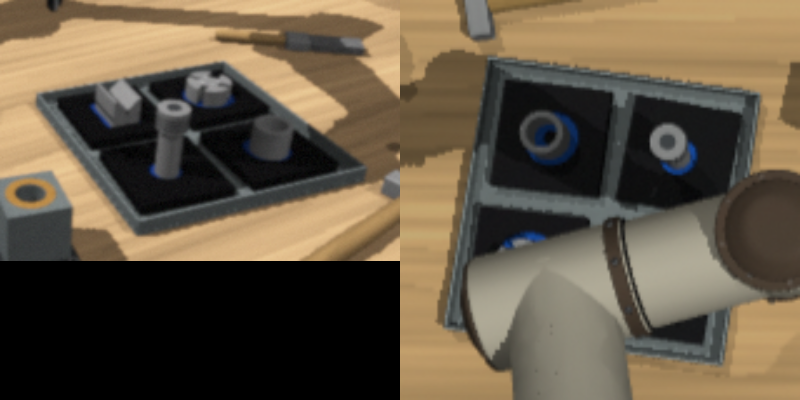

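In the final picture all four tools stand upright in their inserts: punch (168,150), sleeve (270,138), V-block (118,103) and disc (209,88). The robot is clear of them.

```bash
python3 -c "
from rig import r
print(r.close_job())"
```

```text
the job is handed in; nothing more can be done
None
```

I handed the job in at about 27 s of the 133 s: the last pictures show the disc, sleeve, V-block and punch each standing upright in its own insert, with the robot clear and the lever never touched; the hand-in gave no verdict.

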